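# Find the finished bore of a damper block with the depth gauge

## Task

Only one of the three bores in the clamped damper block has been finished to full depth. Find it with the round steel depth gauge from the stand: push the gauge gently (never more than about 25 N) down through the rubber wiper of a bore until it bottoms, and see whether the broad groove round its shank has come down to the block's top face. Leave the gauge standing in the finished bore, pushed home on its floor, to mark it for the next operator, and leave the black-handled gauge in the stand.

Things in the scene. Friction and masses are not known exactly. Their poses are not given: they have to be found in the camera images.
- block: damper block, fixed: aluminium, 50 x 110 x 60 mm (x, y, z), on a dark steel plate 80 x 160 x 12 mm. Origin at the centre of the plate's underside, z up; top face 72 mm above it. Three upright blind bores in a row at y = -34, 0, +34 mm, 13 mm wide with 1.5 mm chamfer, alike from outside. One is finished, 40 to 45 mm deep, the two others are 27 to 32 mm; which is which changes
- mouth_1 (a point): centre of the mouth of the bore at y = -34 mm of the block, in the top face. In every bore a sprung rubber wiper sits 8 mm below the mouth; it drags on the gauge with up to about 10 N, down and up, and holds it where it is let go; the bore's floor is hard
- mouth_2 (a point): centre of the mouth of the middle bore, in the top face
- mouth_3 (a point): centre of the mouth of the bore at y = +34 mm of the block, in the top face
- stand: grey plastic gauge stand, 46 x 110 x 40 mm (x, y, z), fixed; origin at the centre of its underside. It has two upright holes 14 mm wide and 34 mm deep at y = -30 and +30 mm; the depth gauge stands in one and the black-handled gauge in the other, either way round
- gauge_grip (a point): centre of the depth gauge's handle, on its axis, 79 mm above the tip (z of the frame points from tip to handle). The gauge is loose, 70 to 120 g, a round steel pin 104 mm long: shank 12 mm diameter, 54 mm long, then a knurled round handle 18 mm diameter, 50 mm high
- gauge_tip (a point): flat lower end of the depth gauge, on its axis; the lowest 7 mm taper from 12 to 8.4 mm diameter. A dark groove 6 mm broad runs round the shank from 39.5 to 45.5 mm above the tip: with the gauge bottomed the block's top face lies within the groove in the finished bore, and 7 mm or more below the groove in the others
- thread_gauge: the other gauge, loose: a plain 12 mm steel shank with a black six-sided plastic handle 23 mm wide and 34 mm high, 82 mm long over all, without groove; origin at the centre of its lower end
Not all that is in view belongs to the job. What is shaped like the part that bears gauge_grip but purple is not meant.

How it is judged:
On the way:
1. the depth gauge has been lifted out of the stand (z of gauge_tip in the frame of stand above 0.042 m), for 0.1 s.
At the end, for the whole second after the job is handed in: The depth gauge stands upright (within 7 degrees) and still in the one finished bore, its tip within 1.5 mm of that bore's floor, so that the block's top face lies within the groove; the black-handled gauge is still in its hole of the stand, within 15 mm of where it was (z of gauge_tip in the frame of finished_floor between 0.017 and 0.0215 m and horizontal distance between gauge_tip and finished_floor below 0.004 m and angle between gauge_tip's own z axis and vertical below 0.12 rad and linear speed of gauge below 0.01 m/s and distance of thread_gauge from where it was at the start of the episode below 0.015 m); the robot touches nothing.
It fails at once if the depth gauge was forced: pressed against a bore's floor or the block with more than 35 N (contact force between gauge and block above 35 N or contact force between gauge and rough_floor_1 above 35 N or contact force between gauge and finished_floor above 35 N or contact force between gauge and rough_floor_2 above 35 N).
It also fails if it takes over 58 s, if anything falls off the work surface, if the arm or the gripper's body presses on something with over 40 N, if the wrist force passes 120 N, or if a joint passes its speed limit or range.

## Robot

A 7-joint arm with a two-finger parallel gripper is mounted at the origin on a cart in front of the work surface, level with it; the furniture and walls round the work are solid. World frame = base frame: x ahead of the robot, y to its left, z up, the work surface at z = 0. Lengths are in m, angles in rad, forces in N, time in s.
With the tool pointing down it reaches from about 0.425 to 0.975 m from the base axis. Payload 16.7 kg.
Tool frame: the origin (TCP) lies midway between the tips of the shut fingers; the grasp point (between the pads) lies ctrl.grasp_offset behind it (ctrl.grasp_offset is the distance from the TCP to the grasp point, in m); y points along the fingers, x is the direction in which the jaws open and shut, and the axes are right-handed (so a half turn about y gives the same grasp; the last joint's range is limited). The gripper opens to 85 mm and grips with 20 to 120 N. Pads are 22 mm wide; open, the fingers measure 114 mm over their backs; the gripper's body (76 mm by 85 mm) begins 54 mm behind the grasp point. The pads swing forward as they close: fully open they stand 13 mm farther back than shut.
Start: joints at [1.002, 0.426, 0.074, 1.606, -0.034, 1.111, -0.067], TCP at [0.275, -0.616, 0.231] pointing down, gripper open.
Joint ranges: [-2.85, 2.85], [-0.5, 2.14], [-1.23, 1.37], [0.21, 2.46], [-1.02, 4.16], [0.16, 2.05], [-2.73, 2.73]. Speed limits (rad/s): [1.89, 1.89, 2.39, 2.39, 3.01, 3.01, 3.01].

## Interface

Orientations are given as a unit quaternion [w, x, y, z].
In Python, from workcell import ctrl gives the robot as it stands. The module is installed in compiled form; this text tells all that it offers.
- The arm moves only by the shell command python3 -m pendant 'ROWS' [FORCE]. ROWS is JSON, a list of rows, each a list of 7 numbers: the turn, a rotation vector about the tool's x, y, z in rad, then the shift along the tool's x, y, z in mm, then the gripper's target within -1 to 1 (fully open at 1, half-way at 0, shut at -1). In form: [[wx, wy, wz, x, y, z, jaw], ...]. A call has 1 to 10 rows; each row shifts and turns the pose as measured when the row begins, along the tool's axes as they then stand; what a row does not reach is not made up. A row lasts 1/10 s, in which the tool goes at most 50 mm and 8.59 degrees, less where a joint would pass 70% of its speed; a pose out of reach is approached as far as the arm can. A call with a gripper value outside its range is refused whole. The fingers move at their own pace and stop on an object; FORCE is the grip in N (left out, the last holds). Time passes only in rows, so rows that do not move let the fingers close. It gives the time, the measured TCP pose, the force and the opening at its end, in the units of the state.
- ctrl.state(): the state, without advancing time (a new reading comes with each control period).
- ctrl.snapshot(name): name is "side" or "top"; returns (picture, depth): 400x640x3 uint8, blue, green, red; 400x640 float32, m along the optical axis (not along the pixel's ray), 0 where there is no reading.
- ctrl.camera_info(name): a dict with "fovy" (degrees; the focal length in pixels is half the picture's height over the tangent of half this angle, whatever the lens; pixels are square), "cx", "cy" (the principal point, pixels), "rvec" (rotation vector, rad) and "tvec" (3), from world to camera coordinates, as OpenCV has them. Camera axes: x right, y down, z forward; pixel columns grow to the right and rows downward; lengths in m; the calibration is good to about 2 mm. A picture is of the moment at which its call begins. camera_info takes no time and is no camera call.
- ctrl.close_job(): hands the job in, once; it reports no verdict.
The state is a dict: "t": time; "qpos": joint angles; "qvel": joint speeds; "tau": joint torques, N m; "eef_pos": TCP position; "orientation": TCP orientation; "wrist_force": force on the tool from outside, world axes, zero at the start; "moment": the same for the moment, N m; "opening": opening from 0.0 (shut) to 1.0 (fully open).
Only numpy, scipy, OpenCV 4.12 (cv2) and the standard library are available. Lean on these libraries where they do the work, as an engineer would, in place of code of your own. Each camera call takes 0.05 s, during which the arm holds its last target.

## Working session

There is one attempt and no reset: what is moved stays moved. The work goes in short steps, Python scripts to look and compute and a shell command to move; the robot and the scene stay as the last step left them, time stands still between calls to the robot, and variables do not carry over. Pictures are saved under pics/ and viewed, and the job is handed in when it is done.

```bash
mkdir -p pics; ls; python3 - <<'E'
from workcell import ctrl
import cv2
s=ctrl.state();print(s, ctrl.grasp_offset)
for n in("side","top"):
    i,d=ctrl.snapshot(n);cv2.imwrite(f"pics/{n}0.png",i);print(n,ctrl.camera_info(n),d.min(),d.max())
    import numpy as np;np.save(f"pics/{n}0.npy",d)
E
```

```text
pics
{'t': 0.0, 'qpos': array([ 1.00151401,  0.42673157,  0.07382958,  1.60659612, -0.03413361,
        1.11081675, -0.06709432]), 'qvel': array([ 0.00027753, -0.00017802, -0.0009902 ,  0.00073884, -0.00145712,
        0.0002869 ,  0.00074344]), 'tau': array([-2.28577643e-03, -9.49808693e+01,  3.76000911e+00, -4.63526380e+01,
        1.92379730e-02,  9.92569694e-03,  2.62246664e-05]), 'eef_pos': array([ 0.27493282, -0.61602373,  0.23061505]), 'orientation': array([ 0.59343118, -0.59296746,  0.38525044, -0.38446212]), 'wrist_force': array([-0.37462678, -0.43396404, -0.39721372]), 'moment': array([ 0.01117009,  0.04837337, -0.0529281 ]), 'opening': 0.9982804351461214} 0.0187
side {'fovy': 49.15829459222745, 'cx': 323.46137498801545, 'cy': 195.34461472898272, 'rvec': array([ 2.08575628, -0.01168366,  0.01351508]), 'tvec': array([-0.50240562, -0.00909994,  1.04458553])} 0.0 1.9455732
top {'fovy': 42.096368380252486, 'cx': 324.379706938999, 'cy': 206.75641519171324, 'rvec': array([ 2.14614948, -2.1779755 ,  0.04964612]), 'tvec': array([-0.15949152,  0.5283044 ,  1.0935879 ])} 0.0 1.8721433
```

View pics/side0.png

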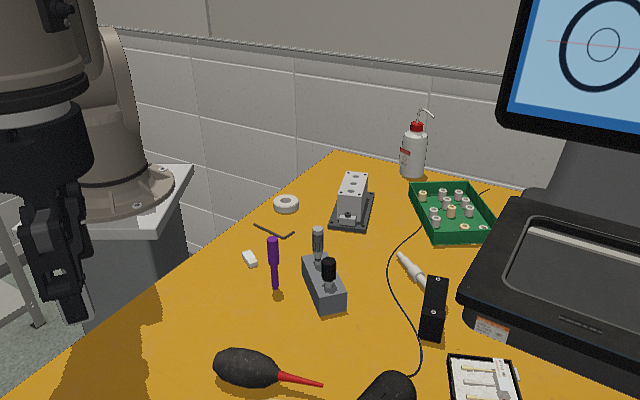

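View pics/top0.png

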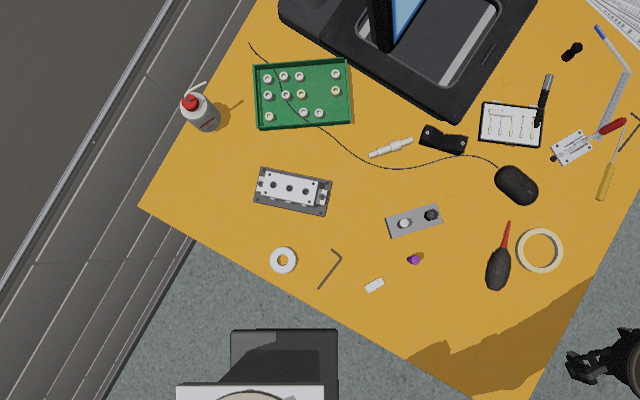

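The side view shows the steel gauge at (318,243) in the stand's far hole and the black-handled one at (328,270). A purple lookalike stands alone at (273,262), and the block is at (350,200). In the top view these are at (404,224), (432,214), (414,259) and (290,188). I'll confirm with a crop.

```bash
cat > h.py <<'E'
import numpy as np, cv2
from workcell import ctrl
def cam(n):
    c=ctrl.camera_info(n);f=200/np.tan(np.radians(c['fovy']/2))
    K=np.array([[f,0,c['cx']],[0,f,c['cy']],[0,0,1]]);R=cv2.Rodrigues(np.array(c['rvec']))[0];return K,R,np.array(c['tvec'])
def ray(n,u,v):
    K,R,t=cam(n);return -R.T@t, R.T@np.linalg.inv(K)@np.array([u,v,1.])
def onz(n,u,v,z):
    o,d=ray(n,u,v);return o+d*(z-o[2])/d[2]
def dep(n,u,v,D):
    o,d=ray(n,u,v);return o+d*D
def proj(n,p):
    K,R,t=cam(n);q=K@(R@np.array(p)+t);return q[:2]/q[2]
def crop(img,x0,y0,x1,y1,s,name):
    cv2.imwrite(name,cv2.resize(img[y0:y1,x0:x1],None,fx=s,fy=s,interpolation=cv2.INTER_CUBIC))
E
python3 - <<'E'
from h import *
a=cv2.imread('pics/side0.png');b=cv2.imread('pics/top0.png')
A=cv2.resize(a[165:325,240:400],(480,480),interpolation=3)
B=cv2.resize(b[155:275,240:460],None,fx=3.6,fy=3.6,interpolation=3)
cv2.imwrite('pics/ca.png',A);cv2.imwrite('pics/cb.png',B)
D=np.load('pics/top0.npy');S=np.load('pics/side0.npy')
for n,u,v,dd in [('top',404,224,D),('top',432,214,D),('top',414,259,D),('top',290,188,D),('top',393,232,D),('side',318,243,S),('side',352,182,S),('side',350,300,S)]:
    print(n,u,v,dep(n,u,v,dd[v,u]).round(4))
E
```

```text
top 404 224 [ 0.4822 -0.3252  0.11  ]
top 432 214 [ 0.5025 -0.3842  0.085 ]
top 414 259 [ 0.4139 -0.344   0.1007]
top 290 188 [ 0.5664 -0.0948  0.0286]
top 393 232 [ 0.469  -0.3099  0.0427]
side 318 243 [ 0.4884 -0.3341  0.0872]
side 352 182 [ 0.5621 -0.0909  0.0722]
side 350 300 [ 5.414e-01 -3.742e-01 -4.000e-04]
```

View pics/ca.png

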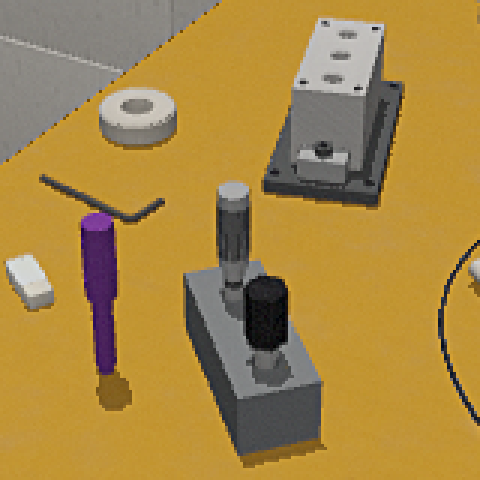

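View pics/cb.png

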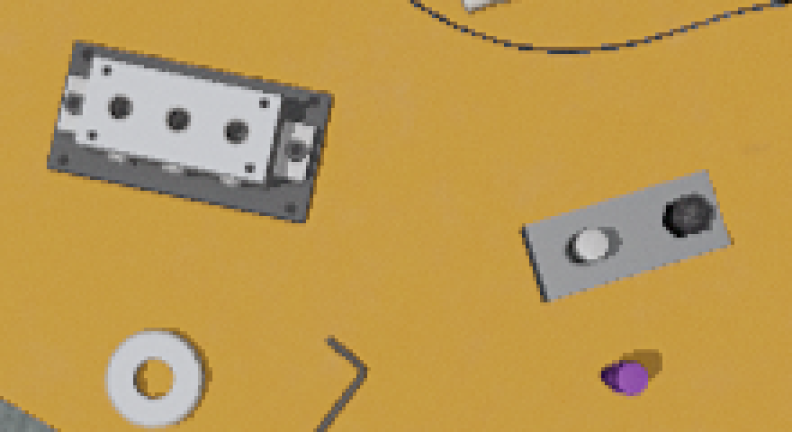

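The steel-coloured gauge with round knurled handle and groove in the left/far stand hole matches the description. The purple one is a decoy and the black hexagonal one stays. Next I measure.

```bash
python3 - <<'E'
from h import *
b=cv2.imread('pics/top0.png');a=cv2.imread('pics/side0.png')
def blob(img,u,v,r,lo,hi):
    g=cv2.cvtColor(img,6)[v-r:v+r+1,u-r:u+r+1];m=((g>=lo)&(g<=hi)).astype(np.uint8)
    n,l,st,c=cv2.connectedComponentsWithStats(m);k=l[r,r]
    return c[k]+[u-r,v-r],st[k][2:]
ms=[]
for u,v in [(273,185),(289,188),(306,191)]:
    c,st=blob(b,u,v,6,0,130);p=onz('top',*c,.072);ms.append(p);print('top mouth',c,st,p.round(4))
for u,v in [(356,176),(353,183),(351,191)]:
    g=cv2.cvtColor(a,6)[v-5:v+6,u-5:u+6]
    w=np.clip(170-g.astype(float),0,None);w[w<30]=0
    yy,xx=np.mgrid[v-5:v+6,u-5:u+6];c=((w*xx).sum()/w.sum(),(w*yy).sum()/w.sum());print('side mouth',c,onz('side',*c,.072).round(4))
for u,v,z in [(404,223,.110)]:
    c,st=blob(b,u,v,9,170,255);print('gauge top',c,st,onz('top',*c,z).round(4))
c=(234/3+240,190/3+165);print('side gauge top',onz('side',*c,.110))
c,st=blob(b,431,214,10,0,75);print('black',c,st,onz('top',*c,.088).round(4))
# stand grey
for (x,y) in [(525,227),(708,171),(732,242),(547,300)]: print('stand',onz('top',x/3.6+240,y/3.6+155,.04).round(4))
s=ctrl.state();from scipy.spatial.transform import Rotation as R
q=s['orientation'];print(R.from_quat(np.r_[q[1:],q[0]]).as_matrix().round(3))
E
```

```text
top mouth [272.93548387 184.58064516] [ 7  6 31] [ 0.5689 -0.0641  0.072 ]
top mouth [289.09677419 187.67741935] [ 7  6 31] [ 0.5619 -0.0974  0.072 ]
top mouth [305.29032258 191.29032258] [ 6  6 31] [ 0.5539 -0.1305  0.072 ]
side mouth (np.float64(355.2449392712551), np.float64(176.1497975708502)) [ 0.5712 -0.0631  0.072 ]
side mouth (np.float64(352.9471598414795), np.float64(183.33025099075297)) [ 0.5637 -0.0968  0.072 ]
side mouth (np.float64(350.13129879347053), np.float64(192.93825408090845)) [ 0.5549 -0.1388  0.072 ]
gauge top [404.03571429 222.41071429] [ 9  8 56] [ 0.4853 -0.3253  0.11  ]
side gauge top [ 0.48845508 -0.32502394  0.11      ]
black [431.22418879 213.72271386] [ 21  21 339] [ 0.5028 -0.3822  0.088 ]
stand [ 0.4984 -0.296   0.04  ]
stand [ 0.5292 -0.4022  0.04  ]
stand [ 0.4879 -0.4147  0.04  ]
stand [ 0.456  -0.3077  0.04  ]
[[ 0.408 -0.001  0.913]
 [-0.913  0.001  0.408]
 [-0.001 -1.    -0.   ]]
```

Bores, stand and gauge agree with the stated sizes. I'm moving over the gauge.

```bash
python3 -m pendant '[[0,0,0,-18,0,31,0],[0,0,0,-18,0,31,0],[0,0,0,-18,0,31,0],[0,0,0,-18,0,31,0],[0,0,0,-18,0,31,0],[0,0,0,-18,0,31,0],[0,0,0,-18,0,31,0],[0,0,0,-18,0,31,0],[0,0,0,-18,0,31,0],[0,0,0,-18,0,31,0]]' 40; python3 -m pendant '[[0,-0.144,0,0,0,0,0],[0,-0.144,0,0,0,0,0],[0,-0.144,0,0,0,0,0],[0,-0.144,0,0,0,0,0],[0,-0.144,0,0,0,0,0],[0,-0.144,0,0,0,0,0],[0,-0.144,0,0,0,0,0],[0,-0.144,0,0,0,0,0],[0,0,0,0,0,0,0]]'
cat >> h.py <<'E'
from scipy.spatial.transform import Rotation as Ro
def to(p=None):
    s=ctrl.state();q=s['orientation'];M=Ro.from_quat(np.r_[q[1:],q[0]]).as_matrix()
    print('t',round(s['t'],2),'pos',s['eef_pos'].round(4),'F',s['wrist_force'].round(1),'open',round(s['opening'],3));print(M.round(4))
    print('level rotvec in tool:',end=' ')
    # target: y down, x along yaw of current x
    x=M[:,0].copy();x[2]=0;x/=np.linalg.norm(x);y=np.array([0,0,-1.]);T=np.c_[x,y,np.cross(x,y)]
    print(Ro.from_matrix(M.T@T).as_rotvec().round(4),'yaw',np.degrees(np.arctan2(x[1],x[0])).round(1))
    if p is not None: print('shift mm tool:',(M.T@(np.array(p)-s['eef_pos'])*1000).round(1))
E
python3 -c "
from h import *
to([.4853,-.3258,.085-.0187])"
```

```text
t: 1.1
eef_pos: [0.4868, -0.3182, 0.2269]
orientation: [-0.591, 0.592, -0.39, 0.385]
wrist_force: [1.0, -0.8, -0.1]
opening: 0.499
t: 2.0
eef_pos: [0.4897, -0.3101, 0.2241]
orientation: [0.71, -0.704, -0.011, 0.018]
wrist_force: [0.3, -1.3, -0.3]
opening: 0.5
t 2.0 pos [ 0.4897 -0.3101  0.2241] F [ 0.3 -1.3 -0.3] open 0.5
[[ 0.9991 -0.0102 -0.0409]
 [ 0.041   0.0075  0.9991]
 [-0.0098 -0.9999  0.0079]]
level rotvec in tool: [-0.0079 -0.     -0.0098] yaw 2.4
shift mm tool: [ -3.5 157.7 -16.7]
```

```bash
python3 -m pendant '[[-0.008,0,-0.01,-2,0,-8,0],[0,0,0,-1,0,-8,0],[0,0,0,0,20,0,0],[0,0,0,0,20,0,0],[0,0,0,0,20,0,0],[0,0,0,0,20,0,0],[0,0,0,0,0,0,0]]' 
python3 -c "
from h import *
to([.4853,-.3258,.085-.0187])
i,d=ctrl.snapshot('side');crop(i,220,140,420,330,3,'pics/s1.png')
i,d=ctrl.snapshot('top');crop(i,320,130,500,310,3,'pics/t1.png')
"
```

```text
t: 2.7
eef_pos: [0.4862, -0.3321, 0.1419]
orientation: [-0.706, 0.708, 0.006, -0.004]
wrist_force: [-0.5, 0.5, -0.7]
opening: 0.503
t 2.7 pos [ 0.4862 -0.3321  0.1419] F [-0.5  0.5 -0.7] open 0.503
[[ 0.9999  0.0022 -0.0147]
 [ 0.0147 -0.0035  0.9999]
 [ 0.0021 -1.     -0.0035]]
level rotvec in tool: [ 0.0035 -0.      0.0021] yaw 0.8
shift mm tool: [-1.  75.6  6.6]
```

View pics/s1.png

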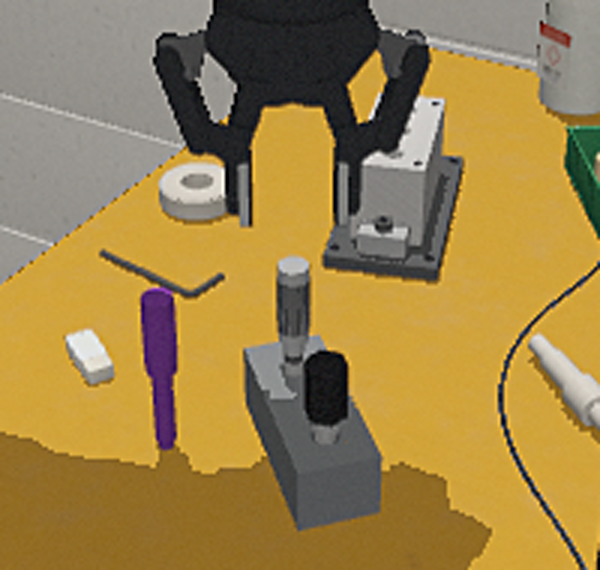

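The fingers straddle the gauge at crop (292,290), centred in x. I'm descending and correcting 6 mm in y.

```bash
python3 -m pendant '[[0.003,0,0.002,-1,10,5,0],[0,0,0,0,15,1,0],[0,0,0,0,15,0,0],[0,0,0,0,15,0,0],[0,0,0,0,10,0,0],[0,0,0,0,5,0,0],[0,0,0,0,0,0,0]]' 
python3 -c "
from h import *
to([.4853,-.3258,.085-.0187])
i,d=ctrl.snapshot('side');crop(i,220,140,420,330,3,'pics/s2.png')
"
```

```text
t: 3.5
eef_pos: [0.4878, -0.327, 0.0708]
orientation: [-0.706, 0.708, 0.007, -0.003]
wrist_force: [0.1, 0.6, 0.1]
opening: 0.498
t 3.5 pos [ 0.4878 -0.327   0.0708] F [0.1 0.6 0.1] open 0.498
[[ 0.9999  0.0056 -0.0137]
 [ 0.0137 -0.0037  0.9999]
 [ 0.0055 -1.     -0.0038]]
level rotvec in tool: [ 0.0038 -0.      0.0055] yaw 0.8
shift mm tool: [-2.5  4.5  1.3]
```

View pics/s2.png

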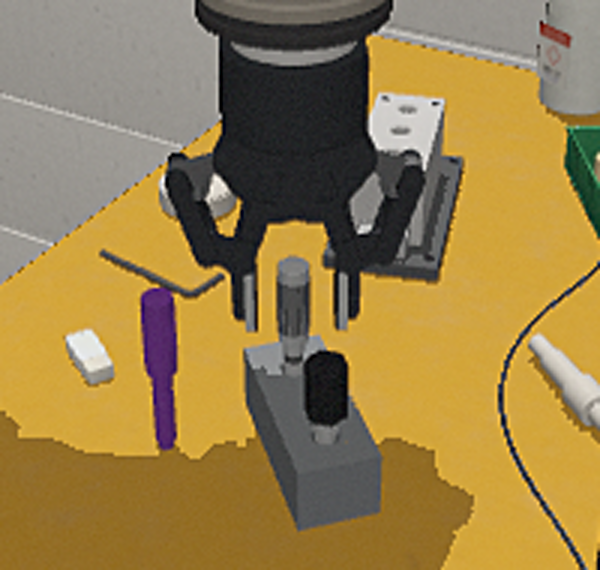

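Well placed around the handle. I'll trim and close.

```bash
python3 -m pendant '[[0.004,0,0.005,-2,4,1,0],[0,0,0,0,0,0,0],[0,0,0,0,0,0,-1],[0,0,0,0,0,0,-1],[0,0,0,0,0,0,-1],[0,0,0,0,0,0,-1],[0,0,0,0,0,0,-1],[0,0,0,0,0,0,-1]]' 70
python3 -c "
from h import *
to()"
```

```text
t: 4.35
eef_pos: [0.4866, -0.3268, 0.0689]
orientation: [-0.707, 0.708, 0.006, -0.004]
wrist_force: [0.4, -0.2, -1.2]
opening: 0.19
t 4.35 pos [ 0.4866 -0.3268  0.0689] F [ 0.4 -0.2 -1.2] open 0.19
[[ 0.9999  0.0029 -0.0133]
 [ 0.0133 -0.0014  0.9999]
 [ 0.0029 -1.     -0.0014]]
level rotvec in tool: [ 0.0014 -0.      0.0029] yaw 0.8
```

```bash
python3 -m pendant '[[0,0,0,0,-8,0,-1],[0,0,0,0,-15,0,-1],[0,0,0,0,-15,0,-1],[0,0,0,0,-15,0,-1],[0,0,0,0,-15,0,-1],[0,0,0,0,-15,0,-1],[0,0,0,0,-15,0,-1],[0,0,0,0,0,0,-1],[0,0,0,0,0,0,-1]]'
python3 -c "
from h import *
to([.5539,-.1305,.165])
i,d=ctrl.snapshot('side');crop(i,220,120,420,310,4,'pics/s3.png')
i,d=ctrl.snapshot('top');crop(i,340,130,500,290,4,'pics/t3.png')
"
```

```text
t: 5.25
eef_pos: [0.4871, -0.3267, 0.1795]
orientation: [-0.706, 0.708, 0.007, -0.002]
wrist_force: [0.1, -0.2, -1.3]
opening: 0.191
t 5.25 pos [ 0.4871 -0.3267  0.1795] F [ 0.1 -0.2 -1.3] open 0.191
[[ 0.9999  0.0074 -0.0137]
 [ 0.0137 -0.0038  0.9999]
 [ 0.0073 -1.     -0.0039]]
level rotvec in tool: [ 0.0039 -0.      0.0073] yaw 0.8
shift mm tool: [ 69.4  14.3 195.4]
```

View pics/s3.png

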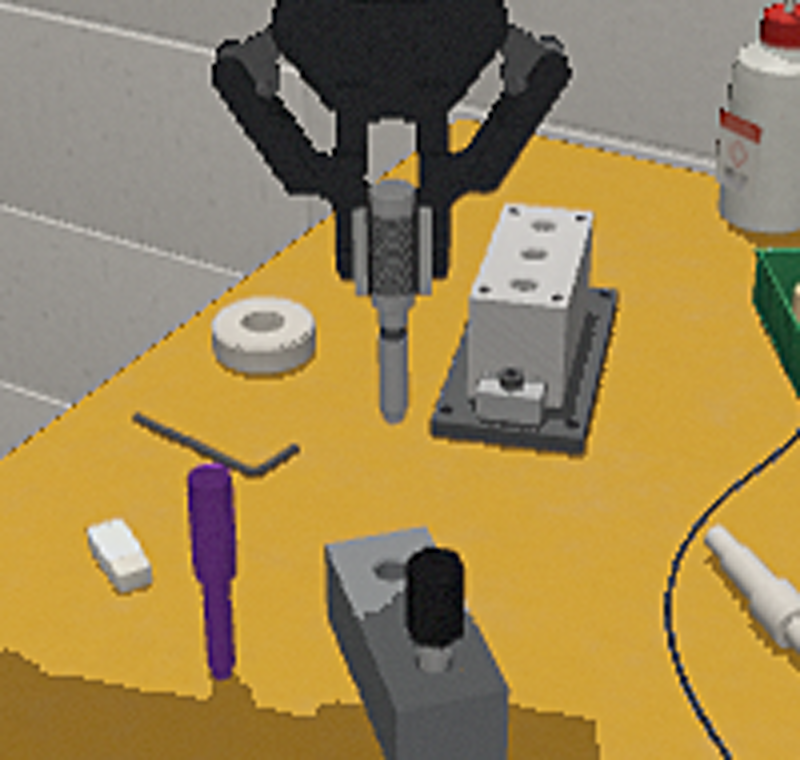

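View pics/t3.png

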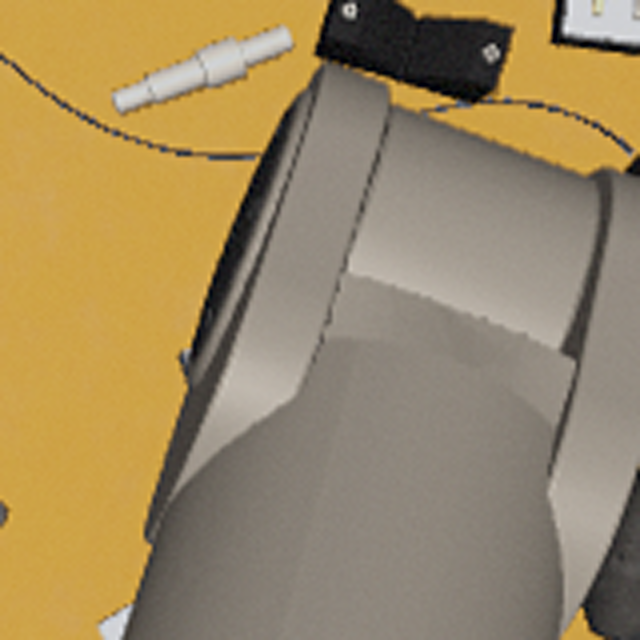

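The gauge is held upright, with the tip at crop (394,420) and the groove at (393,335). Comparing the jaw-centred TCP x with both cameras gives a bias of about −1.3 mm for top and +1.9 mm for side. From that the mouths are near A(.5552,-.1305), B(.5625,-.0971) and C(.5698,-.0636). I'm going over A.

```bash
python3 -m pendant '[[0.004,0,0.007,9,0,25,-1],[0,0,0,9,0,25,-1],[0,0,0,9,0,25,-1],[0,0,0,9,0,25,-1],[0,0,0,9,0,25,-1],[0,0,0,9,0,25,-1],[0,0,0,7,0,20,-1],[0,0,0,3,0,10,-1],[0,0,0,0,0,0,-1],[0,0,0,0,0,0,-1]]'
python3 -c "
from h import *
to([.5552,-.1321,.155])
i,d=ctrl.snapshot('side');crop(i,270,80,430,240,5,'pics/s4.png')
"
```

```text
t: 6.35
eef_pos: [0.5467, -0.1399, 0.172]
orientation: [0.709, -0.706, -0.0, 0.008]
wrist_force: [0.5, -1.6, -0.7]
opening: 0.191
t 6.35 pos [ 0.5467 -0.1399  0.172 ] F [ 0.5 -1.6 -0.7] open 0.191
[[ 0.9999 -0.0113 -0.0114]
 [ 0.0115  0.0041  0.9999]
 [-0.0112 -0.9999  0.0043]]
level rotvec in tool: [-0.0043 -0.     -0.0112] yaw 0.7
shift mm tool: [ 8.7 16.9  7.6]
```

View pics/s4.png

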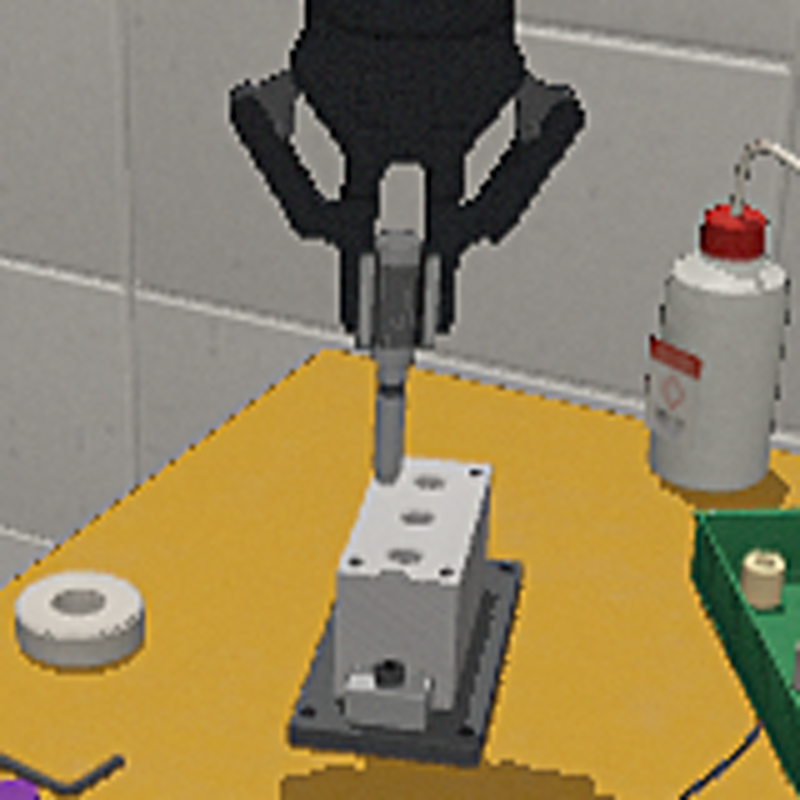

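```bash
python3 -m pendant '[[-0.004,0,-0.011,8,6,7,-1],[0,0,0,0,6,0,-1],[0,0,0,0,0,0,-1],[0,0,0,0,0,0,-1]]'
python3 -c "
from h import *
to([.5552,-.1321,.147])
i,d=ctrl.snapshot('side');crop(i,310,110,400,200,8,'pics/s5.png')
print(onz('side',351,191.2,.072),proj('side',[.5552,-.1305,.072]))
"
```

```text
t: 6.8
eef_pos: [0.5543, -0.1354, 0.1583]
orientation: [-0.707, 0.707, 0.002, -0.002]
wrist_force: [0.5, -0.4, -1.1]
opening: 0.189
t 6.8 pos [ 0.5543 -0.1354  0.1583] F [ 0.5 -0.4 -1.1] open 0.189
[[ 1.e+00  1.e-04 -7.e-03]
 [ 7.e-03 -7.e-04  1.e+00]
 [ 0.e+00 -1.e+00 -7.e-04]]
level rotvec in tool: [ 0.0007 -0.      0.    ] yaw 0.4
shift mm tool: [ 0.9 11.3  3.3]
[ 0.5571455  -0.13140466  0.072     ] [350.02944725 190.9904421 ]
```

View pics/s5.png

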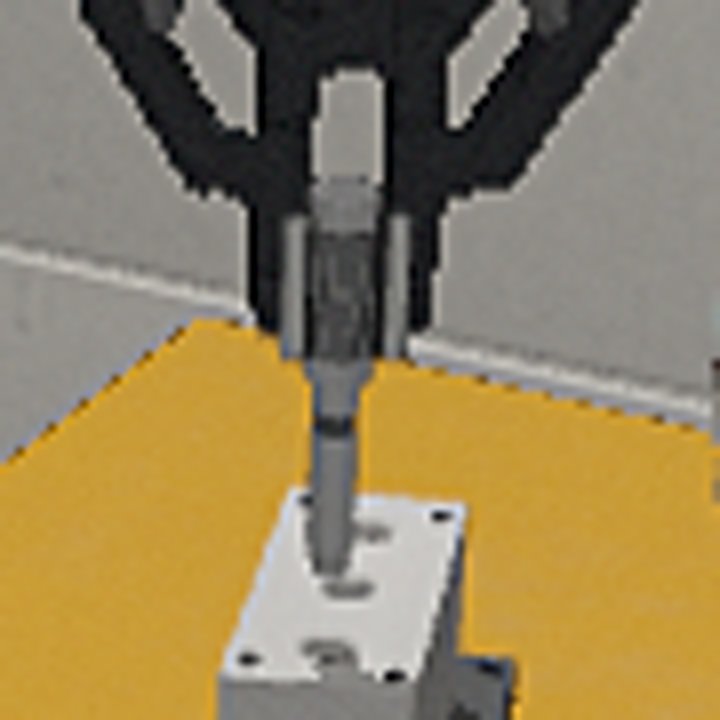

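```bash
python3 -c "
from h import *
print('tip',onz('side',331/8+310,572/8+110,.0953), 'near edge')
for z in (.0953,.135,.175,.199): print(z,(proj('side',[.5543,-.1338,z])-[310,110])*8)
print((proj('side',[.5552,-.1305,.072])-[310,110])*8)
i,d=ctrl.snapshot('side');
for v in range(130,186,4):
  r=d[v,345:360]; u=345+int(np.argmin(np.where(r>0,r,9)));print(v,u,dep('side',u,v,d[v,u]).round(4))
"
```

```text
tip [ 0.55698387 -0.13272009  0.0953    ] near edge
0.0953 [320.74916808 573.99901516]
0.135 [326.30471585 432.59007201]
0.175 [332.1607274  283.53323047]
0.199 [335.80646108 190.73601812]
[320.23557801 647.92353678]
130 345 [ 0.5396 -0.1499  0.213 ]
134 345 [ 0.5398 -0.1501  0.2051]
138 359 [ 0.5666 -0.1493  0.1967]
142 346 [ 0.5424 -0.147   0.1877]
146 348 [ 0.5463 -0.1497  0.1806]
150 359 [ 0.5679 -0.1475  0.1713]
154 346 [ 0.543  -0.1491  0.1637]
158 351 [ 0.5533 -0.1445  0.1532]
162 352 [ 0.556  -0.1401  0.1425]
166 352 [ 0.5563 -0.1403  0.1339]
170 350 [ 0.5526 -0.1408  0.1254]
174 350 [ 0.5529 -0.1411  0.1166]
178 352 [ 0.5574 -0.1391  0.1066]
182 349 [ 0.5552 -0.0963  0.075 ]
```

```bash
python3 -m pendant '[[0.001,0,0,1,5,3.3,-1],[0,0,0,0,6,0,-1],[0,0,0,0,4,0,-1],[0,0,0,0,0,0,-1],[0,0,0,0,0,0,-1]]'
python3 -c "
from h import *
to([.5552,-.1318,.135])
i,d=ctrl.snapshot('side');crop(i,310,120,400,210,8,'pics/s6.png')
"
```

```text
t: 7.4
eef_pos: [0.5553, -0.1319, 0.1422]
orientation: [0.707, -0.707, -0.002, 0.002]
wrist_force: [0.1, -0.7, -1.0]
opening: 0.194
t 7.4 pos [ 0.5553 -0.1319  0.1422] F [ 0.1 -0.7 -1. ] open 0.194
[[ 1.0e+00  2.0e-04 -6.9e-03]
 [ 6.9e-03  3.0e-04  1.0e+00]
 [ 2.0e-04 -1.0e+00  3.0e-04]]
level rotvec in tool: [-0.0003  0.      0.0002] yaw 0.4
shift mm tool: [-0.1  7.2  0.1]
```

View pics/s6.png

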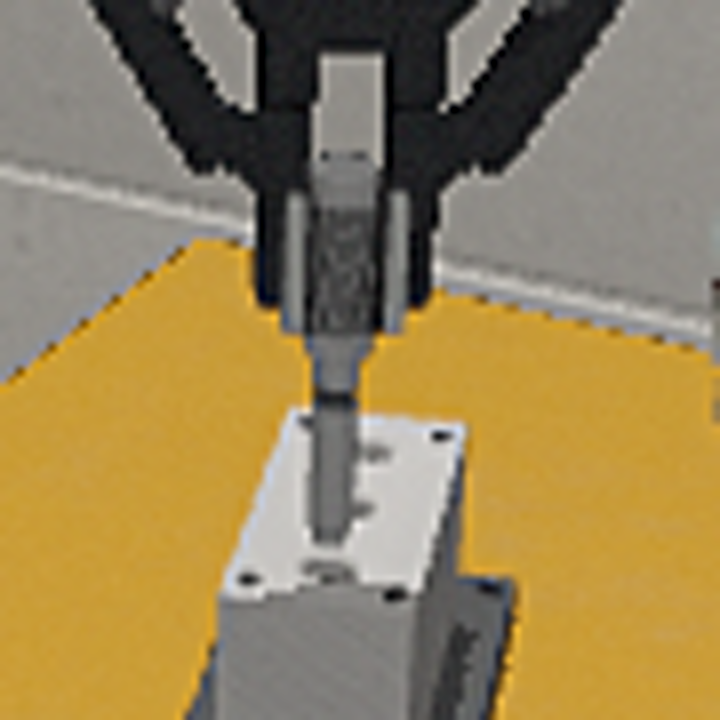

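```bash
python3 -m pendant '[[0,0,0,0,4,0,-1],[0,0,0,0,4,0,-1],[0,0,0,0,2,0,-1],[0,0,0,0,0,0,-1]]'
python3 -c "
from h import *
to([.5552,-.1318,.135])
i,d=ctrl.snapshot('side');crop(i,310,120,400,210,8,'pics/s7.png')
"
```

```text
t: 7.85
eef_pos: [0.5554, -0.1321, 0.1316]
orientation: [0.707, -0.707, -0.003, 0.002]
wrist_force: [0.1, -0.2, -1.0]
opening: 0.191
t 7.85 pos [ 0.5554 -0.1321  0.1316] F [ 0.1 -0.2 -1. ] open 0.191
[[ 1.0e+00  6.0e-04 -6.7e-03]
 [ 6.7e-03  1.0e-04  1.0e+00]
 [ 6.0e-04 -1.0e+00  1.0e-04]]
level rotvec in tool: [-0.0001  0.      0.0006] yaw 0.4
shift mm tool: [-0.2 -3.4  0.3]
```

View pics/s7.png

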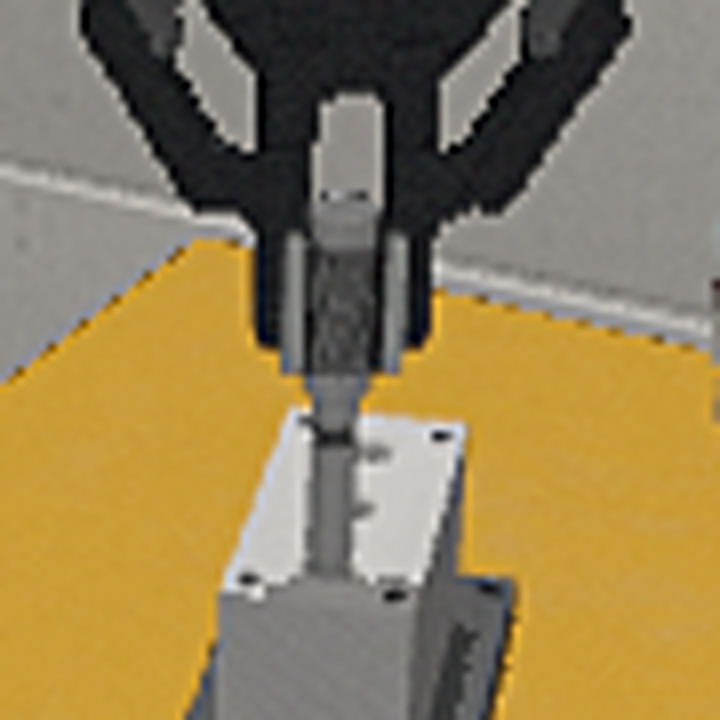

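The tip is at the mouth (330,574) with no contact force. I'm easing down.

```bash
python3 -m pendant '[[0,0,0,0,2,0,-1],[0,0,0,0,2,0,-1],[0,0,0,0,0,0,-1]]';python3 -m pendant '[[0,0,0,0,2,0,-1],[0,0,0,0,2,0,-1],[0,0,0,0,0,0,-1]]'
python3 -c "
from h import *
to([.5552,-.1318,.135])"
```

```text
t: 8.2
eef_pos: [0.5556, -0.1321, 0.1275]
orientation: [0.707, -0.707, -0.003, 0.002]
wrist_force: [0.3, -0.1, -0.9]
opening: 0.194
t: 8.5
eef_pos: [0.5555, -0.1319, 0.1232]
orientation: [0.707, -0.707, -0.003, 0.002]
wrist_force: [0.5, 0.4, -1.2]
opening: 0.191
t 8.5 pos [ 0.5555 -0.1319  0.1232] F [ 0.5  0.4 -1.2] open 0.191
[[ 1.0e+00  9.0e-04 -6.8e-03]
 [ 6.8e-03  2.0e-04  1.0e+00]
 [ 9.0e-04 -1.0e+00  2.0e-04]]
level rotvec in tool: [-0.0002  0.      0.0009] yaw 0.4
shift mm tool: [ -0.3 -11.8   0.1]
```

```bash
python3 -m pendant '[[0,0,0,0,2,0,-1],[0,0,0,0,2,0,-1],[0,0,0,0,0,0,-1]]';python3 -m pendant '[[0,0,0,0,2,0,-1],[0,0,0,0,2,0,-1],[0,0,0,0,0,0,-1]]'
python3 -m pendant '[[0,0,0,0,2,0,-1],[0,0,0,0,0,0,-1]]'
```

```text
t: 8.8
eef_pos: [0.5556, -0.1318, 0.119]
orientation: [0.707, -0.707, -0.003, 0.002]
wrist_force: [0.4, 0.2, -5.2]
opening: 0.196
t: 9.1
eef_pos: [0.5556, -0.1318, 0.1147]
orientation: [0.707, -0.707, -0.003, 0.002]
wrist_force: [0.9, 0.5, -5.9]
opening: 0.191
t: 9.3
eef_pos: [0.5555, -0.1318, 0.1124]
orientation: [0.707, -0.707, -0.003, 0.002]
wrist_force: [0.7, 0.1, -6.2]
opening: 0.187
```

```bash
for i in 1; do python3 -m pendant '[[0,0,0,0,1,0,-1]]'; python3 -m pendant '[[0,0,0,0,1,0,-1]]'; python3 -m pendant '[[0,0,0,0,1,0,-1]]'; python3 -m pendant '[[0,0,0,0,1,0,-1]]';done | grep -v -e orien -e open
```

```text
t: 9.4
eef_pos: [0.5556, -0.1318, 0.1115]
wrist_force: [-0.6, -0.3, 4.4]
t: 9.5
eef_pos: [0.5557, -0.1319, 0.1105]
wrist_force: [-0.8, 1.0, 5.0]
t: 9.6
eef_pos: [0.5558, -0.1319, 0.1097]
wrist_force: [-1.8, 0.4, 3.1]
t: 9.7
eef_pos: [0.5558, -0.1319, 0.1087]
wrist_force: [-2.2, 1.0, 2.9]
```

```bash
(python3 -m pendant '[[0,0,0,0,1,0,-1]]'; python3 -m pendant '[[0,0,0,0,1,0,-1]]'; python3 -m pendant '[[0,0,0,0,1,0,-1]]')| grep -v -e orien -e open
```

```text
t: 9.8
eef_pos: [0.5558, -0.1318, 0.1077]
wrist_force: [-1.8, 0.1, 3.2]
t: 9.9
eef_pos: [0.5558, -0.1318, 0.1066]
wrist_force: [-1.9, -0.0, 2.4]
t: 10.0
eef_pos: [0.5558, -0.1318, 0.1055]
wrist_force: [-2.6, 0.2, 8.0]
```

```bash
(python3 -m pendant '[[0,0,0,0,1,0,-1]]'; python3 -m pendant '[[0,0,0,0,1,0,-1]]'; python3 -m pendant '[[0,0,0,0,1,0,-1]]')| grep -v -e orien -e open
```

```text
t: 10.1
eef_pos: [0.5561, -0.1319, 0.1052]
wrist_force: [-7.9, 2.3, 28.4]
t: 10.2
eef_pos: [0.5563, -0.132, 0.1052]
wrist_force: [-10.7, 2.9, 28.2]
t: 10.3
eef_pos: [0.5563, -0.132, 0.1052]
wrist_force: [-10.0, 2.0, 24.4]
```

It bottomed at TCP z 0.105, so the tip is near 0.042 and the depth about 30 mm, which means rough. The last two 1 mm rows peaked at 28 N, above the "about 25" wished for, so I'll use smaller steps near the floor. First a look at the groove.

```bash
python3 -m pendant '[[0,0,0,0,-0.5,0,-1]]' | grep -v -e orien -e open
python3 -c "
from h import *
i,d=ctrl.snapshot('side');crop(i,310,120,400,210,8,'pics/s8.png')
"
```

```text
t: 10.4
eef_pos: [0.5559, -0.1318, 0.1058]
wrist_force: [-2.0, 0.8, -5.5]
```

View pics/s8.png

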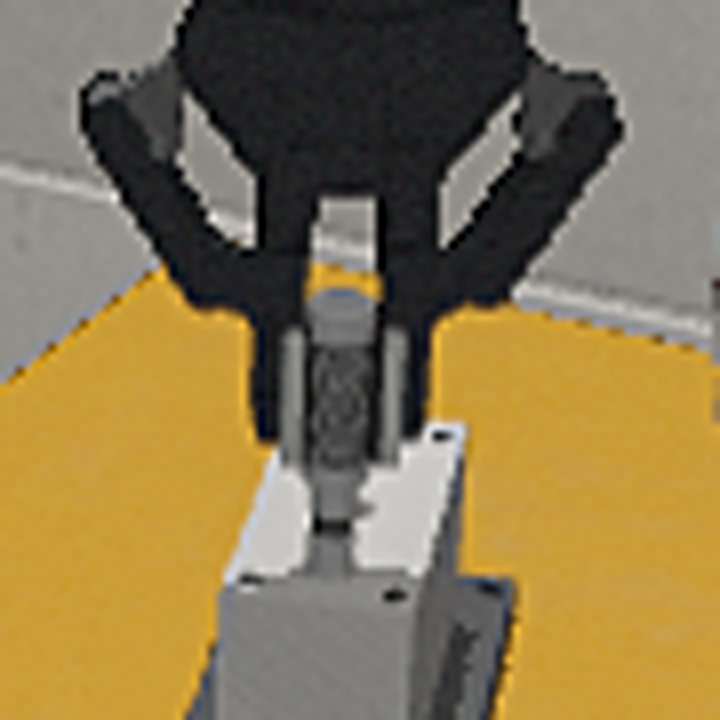

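The groove (333,527) sits well above the block face (~575), so A is rough. I'm withdrawing and moving to B.

```bash
python3 -m pendant '[[0,0,0,0,-5,0,-1],[0,0,0,0,-7,0,-1],[0,0,0,0,-7,0,-1],[0,0,0,0,-7,0,-1],[0,0,0,0,-7,0,-1],[0,0,0,0,-5,0,-1],[0,0,0,0,0,0,-1],[0,0,0,0,0,0,-1]]'
python3 -c "
from h import *
to([.5627,-.0985,.140])"
```

```text
t: 11.25
eef_pos: [0.5567, -0.1324, 0.1475]
orientation: [-0.707, 0.708, 0.004, -0.001]
wrist_force: [0.4, -0.4, -1.1]
opening: 0.188
t 11.25 pos [ 0.5567 -0.1324  0.1475] F [ 0.4 -0.4 -1.1] open 0.188
[[ 1.      0.004  -0.0062]
 [ 0.0062 -0.0015  1.    ]
 [ 0.004  -1.     -0.0016]]
level rotvec in tool: [ 0.0016 -0.      0.004 ] yaw 0.4
shift mm tool: [ 6.2  7.4 33.8]
```

```bash
python3 -m pendant '[[0.002,0,0.004,3,0,11,-1],[0,0,0,2,0,11,-1],[0,0,0,1,0,9,-1],[0,0,0,0,0,3,-1],[0,0,0,0,0,0,-1],[0,0,0,0,0,0,-1]]'
python3 -c "
from h import *
to([.5627,-.0985,.140])
i,d=ctrl.snapshot('side');crop(i,310,120,400,210,8,'pics/s9.png')
"
```

```text
t: 11.85
eef_pos: [0.5626, -0.0936, 0.1464]
orientation: [0.708, -0.707, -0.002, 0.004]
wrist_force: [-0.4, 0.0, -0.3]
opening: 0.188
t 11.85 pos [ 0.5626 -0.0936  0.1464] F [-0.4  0.  -0.3] open 0.188
[[ 1.     -0.002  -0.0083]
 [ 0.0083  0.0014  1.    ]
 [-0.002  -1.      0.0014]]
level rotvec in tool: [-0.0014 -0.     -0.002 ] yaw 0.5
shift mm tool: [ 0.1  6.4 -4.9]
```

View pics/s9.png

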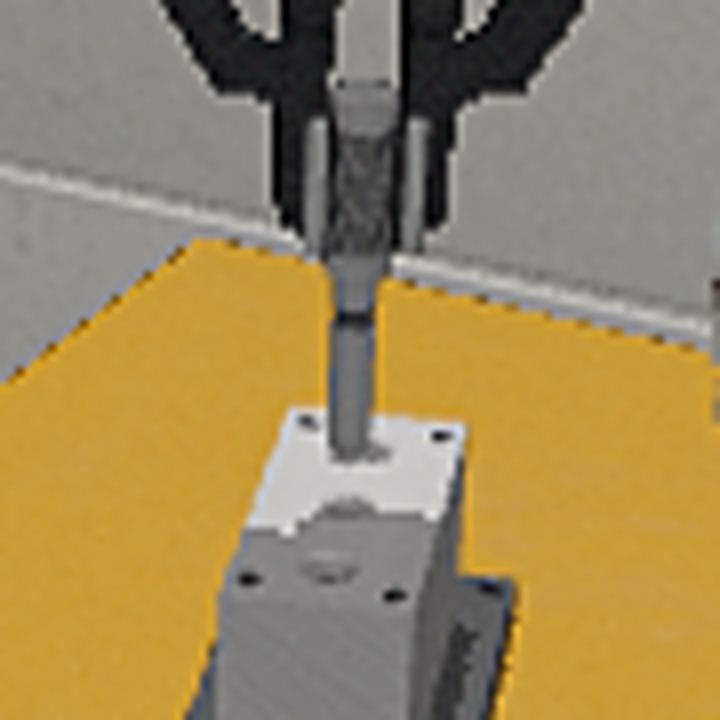

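Overshot by 4.9 mm in y. I'll correct and descend to just inside the mouth.

```bash
python3 -m pendant '[[-0.001,0,-0.002,0,2,-4.9,-1],[0,0,0,0,3,0,-1],[0,0,0,0,0,0,-1],[0,0,0,0,0,0,-1]]'
python3 -c "
from h import *
to([.5627,-.0985,.135])"
```

```text
t: 12.3
eef_pos: [0.5623, -0.1006, 0.1408]
orientation: [-0.707, 0.707, 0.002, -0.002]
wrist_force: [-0.1, 0.1, -0.7]
opening: 0.188
t 12.3 pos [ 0.5623 -0.1006  0.1408] F [-0.1  0.1 -0.7] open 0.188
[[ 1.0e+00 -1.0e-04 -6.1e-03]
 [ 6.1e-03 -1.0e-04  1.0e+00]
 [-1.0e-04 -1.0e+00 -1.0e-04]]
level rotvec in tool: [ 0.0001  0.     -0.0001] yaw 0.4
shift mm tool: [0.4 5.8 2.1]
```

```bash
python3 -m pendant '[[0,0,0,0.3,0,1.6,-1],[0,0,0,0,0,0,-1],[0,0,0,0,3,0,-1],[0,0,0,0,3,0,-1],[0,0,0,0,0,0,-1]]'
python3 -c "
from h import *
to([.5627,-.0985,.135])
i,d=ctrl.snapshot('side');crop(i,310,110,400,200,8,'pics/s10.png')"
```

```text
t: 12.8
eef_pos: [0.5627, -0.0988, 0.1343]
orientation: [-0.707, 0.707, 0.002, -0.002]
wrist_force: [1.1, 0.8, -1.2]
opening: 0.195
t 12.8 pos [ 0.5627 -0.0988  0.1343] F [ 1.1  0.8 -1.2] open 0.195
[[ 1.0e+00  0.0e+00 -6.1e-03]
 [ 6.1e-03 -2.0e-04  1.0e+00]
 [ 0.0e+00 -1.0e+00 -2.0e-04]]
level rotvec in tool: [ 0.0002 -0.      0.    ] yaw 0.4
shift mm tool: [ 0.  -0.7  0.3]
```

View pics/s10.png

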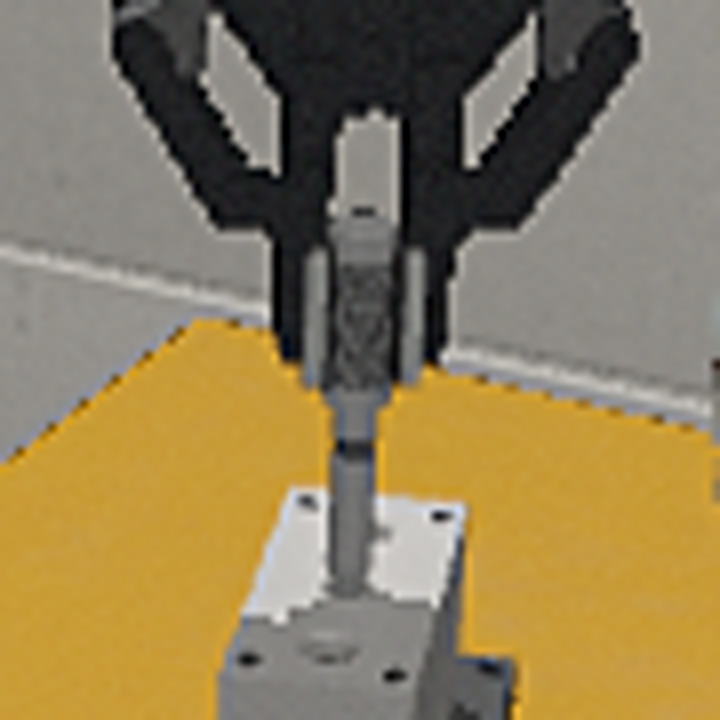

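The tip (350,592) is at the middle mouth, with no force. I'm going down through the wiper in stages.

```bash
(python3 -m pendant '[[0,0,0,0,2,0,-1],[0,0,0,0,2,0,-1]]';python3 -m pendant '[[0,0,0,0,2,0,-1],[0,0,0,0,2,0,-1]]')| grep -v -e orien -e open
```

```text
t: 13.05
eef_pos: [0.5629, -0.0988, 0.1305]
wrist_force: [0.3, -0.5, -1.2]
t: 13.25
eef_pos: [0.5629, -0.0988, 0.1261]
wrist_force: [-0.3, 0.3, -1.9]
```

```bash
(python3 -m pendant '[[0,0,0,0,2,0,-1],[0,0,0,0,2,0,-1]]';python3 -m pendant '[[0,0,0,0,2,0,-1],[0,0,0,0,2,0,-1]]';python3 -m pendant '[[0,0,0,0,2,0,-1],[0,0,0,0,2,0,-1]]')| grep -v -e orien -e open
```

```text
t: 13.45
eef_pos: [0.5629, -0.0987, 0.1218]
wrist_force: [0.4, 1.6, 1.3]
t: 13.65
eef_pos: [0.5633, -0.0986, 0.1179]
wrist_force: [-1.6, -1.0, 3.6]
t: 13.85
eef_pos: [0.5634, -0.0986, 0.1138]
wrist_force: [-1.1, 0.4, 4.2]
```

```bash
(python3 -m pendant '[[0,0,0,0,1,0,-1],[0,0,0,0,1,0,-1]]';python3 -m pendant '[[0,0,0,0,0.7,0,-1]]';python3 -m pendant '[[0,0,0,0,0.7,0,-1]]';python3 -m pendant '[[0,0,0,0,0.7,0,-1]]')| grep -v -e orien -e open
```

```text
t: 14.05
eef_pos: [0.5633, -0.0986, 0.1115]
wrist_force: [-0.7, 0.6, 4.3]
t: 14.15
eef_pos: [0.5633, -0.0986, 0.1107]
wrist_force: [0.0, 0.3, 2.8]
t: 14.25
eef_pos: [0.5633, -0.0986, 0.11]
wrist_force: [-1.3, 0.9, 3.2]
t: 14.35
eef_pos: [0.5633, -0.0986, 0.1092]
wrist_force: [-0.9, 0.6, 4.1]
```

```bash
(python3 -m pendant '[[0,0,0,0,0.7,0,-1]]';python3 -m pendant '[[0,0,0,0,0.7,0,-1]]';python3 -m pendant '[[0,0,0,0,0.7,0,-1]]')| grep -v -e orien -e open
```

```text
t: 14.45
eef_pos: [0.5633, -0.0986, 0.1085]
wrist_force: [-0.9, 1.1, 4.4]
t: 14.55
eef_pos: [0.5634, -0.0986, 0.1078]
wrist_force: [-2.1, 1.3, 4.9]
t: 14.65
eef_pos: [0.5633, -0.0986, 0.107]
wrist_force: [-2.4, -0.2, 4.4]
```

```bash
(python3 -m pendant '[[0,0,0,0,0.7,0,-1]]';python3 -m pendant '[[0,0,0,0,0.7,0,-1]]')| grep -v -e orien -e open
```

```text
t: 14.75
eef_pos: [0.5633, -0.0986, 0.1063]
wrist_force: [-1.9, 1.4, 4.8]
t: 14.85
eef_pos: [0.5633, -0.0986, 0.1055]
wrist_force: [-1.8, 0.2, 4.9]
```

```bash
(python3 -m pendant '[[0,0,0,0,0.7,0,-1]]';python3 -m pendant '[[0,0,0,0,0.7,0,-1]]')| grep -v -e orien -e open
```

```text
t: 14.95
eef_pos: [0.5634, -0.0987, 0.1048]
wrist_force: [-1.2, 0.2, 2.7]
t: 15.05
eef_pos: [0.5634, -0.0986, 0.104]
wrist_force: [-0.7, -0.3, 1.3]
```

```bash
(python3 -m pendant '[[0,0,0,0,0.7,0,-1]]';python3 -m pendant '[[0,0,0,0,0.7,0,-1]]')| grep -v -e orien -e open
```

```text
t: 15.15
eef_pos: [0.5634, -0.0986, 0.1033]
wrist_force: [-0.8, 1.1, 2.4]
t: 15.25
eef_pos: [0.5634, -0.0986, 0.1025]
wrist_force: [-0.6, 0.6, 1.9]
```

```bash
(python3 -m pendant '[[0,0,0,0,0.7,0,-1]]')| grep -v -e orien -e open
```

```text
t: 15.35
eef_pos: [0.5634, -0.0986, 0.1017]
wrist_force: [-0.6, 0.5, 2.0]
```

```bash
(python3 -m pendant '[[0,0,0,0,0.7,0,-1]]';python3 -m pendant '[[0,0,0,0,0.7,0,-1]]')| grep -v -e orien -e open
```

```text
t: 15.45
eef_pos: [0.5634, -0.0986, 0.101]
wrist_force: [-0.4, 0.7, 2.1]
t: 15.55
eef_pos: [0.5633, -0.0986, 0.1002]
wrist_force: [-1.1, 1.1, 4.0]
```

```bash
(python3 -m pendant '[[0,0,0,0,0.7,0,-1]]';python3 -m pendant '[[0,0,0,0,0.7,0,-1]]')| grep -v -e orien -e open
```

```text
t: 15.65
eef_pos: [0.5633, -0.0986, 0.0994]
wrist_force: [-0.5, 0.4, 2.6]
t: 15.75
eef_pos: [0.5633, -0.0986, 0.0986]
wrist_force: [-1.4, 0.0, 4.6]
```

```bash
(python3 -m pendant '[[0,0,0,0,0.7,0,-1]]';python3 -m pendant '[[0,0,0,0,0.7,0,-1]]')| grep -v -e orien -e open
```

```text
t: 15.85
eef_pos: [0.5633, -0.0986, 0.0978]
wrist_force: [-1.2, 0.4, 4.9]
t: 15.95
eef_pos: [0.5633, -0.0986, 0.0971]
wrist_force: [-1.4, 0.5, 4.4]
```

```bash
(python3 -m pendant '[[0,0,0,0,0.7,0,-1]]';python3 -m pendant '[[0,0,0,0,0.7,0,-1]]')| grep -v -e orien -e open
```

```text
t: 16.05
eef_pos: [0.5634, -0.0986, 0.0963]
wrist_force: [-1.1, 0.0, 4.0]
t: 16.15
eef_pos: [0.5634, -0.0986, 0.0956]
wrist_force: [-1.6, 1.0, 7.1]
```

```bash
(python3 -m pendant '[[0,0,0,0,0.5,0,-1]]')| grep -v -e orien -e open
```

```text
t: 16.25
eef_pos: [0.5634, -0.0986, 0.095]
wrist_force: [-1.5, 0.7, 1.3]
```

```bash
(python3 -m pendant '[[0,0,0,0,0.5,0,-1]]')| grep -v -e orien -e open
```

```text
t: 16.35
eef_pos: [0.5634, -0.0986, 0.0945]
wrist_force: [-1.9, 0.6, 4.9]
```

```bash
(python3 -m pendant '[[0,0,0,0,0.5,0,-1]]')| grep -v -e orien -e open
```

```text
t: 16.45
eef_pos: [0.5633, -0.0986, 0.0939]
wrist_force: [-1.8, 0.9, 2.1]
```

```bash
(python3 -m pendant '[[0,0,0,0,0.5,0,-1]]';python3 -m pendant '[[0,0,0,0,0.5,0,-1]]')| grep -v -e orien -e open
```

```text
t: 16.55
eef_pos: [0.5633, -0.0986, 0.0934]
wrist_force: [-0.8, 0.2, 3.9]
t: 16.65
eef_pos: [0.5633, -0.0986, 0.0928]
wrist_force: [-0.8, 0.5, 2.4]
```

```bash
(python3 -m pendant '[[0,0,0,0,0.5,0,-1]]';python3 -m pendant '[[0,0,0,0,0.5,0,-1]]')| grep -v -e orien -e open
```

```text
t: 16.75
eef_pos: [0.5633, -0.0986, 0.0923]
wrist_force: [-0.8, 0.9, 4.0]
t: 16.85
eef_pos: [0.5633, -0.0986, 0.0917]
wrist_force: [-1.4, 0.0, 3.2]
```

```bash
(python3 -m pendant '[[0,0,0,0,0.5,0,-1]]')| grep -v -e orien -e open
```

```text
t: 16.95
eef_pos: [0.5633, -0.0986, 0.0912]
wrist_force: [-0.7, -0.4, 3.3]
```

```bash
(python3 -m pendant '[[0,0,0,0,0.5,0,-1]]')| grep -v -e orien -e open
```

```text
t: 17.05
eef_pos: [0.5634, -0.0986, 0.0906]
wrist_force: [-1.0, -0.3, 1.8]
```

```bash
(python3 -m pendant '[[0,0,0,0,0.5,0,-1]]')| grep -v -e orien -e open
python3 -c "
from h import *
i,d=ctrl.snapshot('side');crop(i,310,120,400,210,8,'pics/s11.png')"
```

```text
t: 17.15
eef_pos: [0.5634, -0.0986, 0.0901]
wrist_force: [-0.9, -0.0, 4.2]
```

View pics/s11.png

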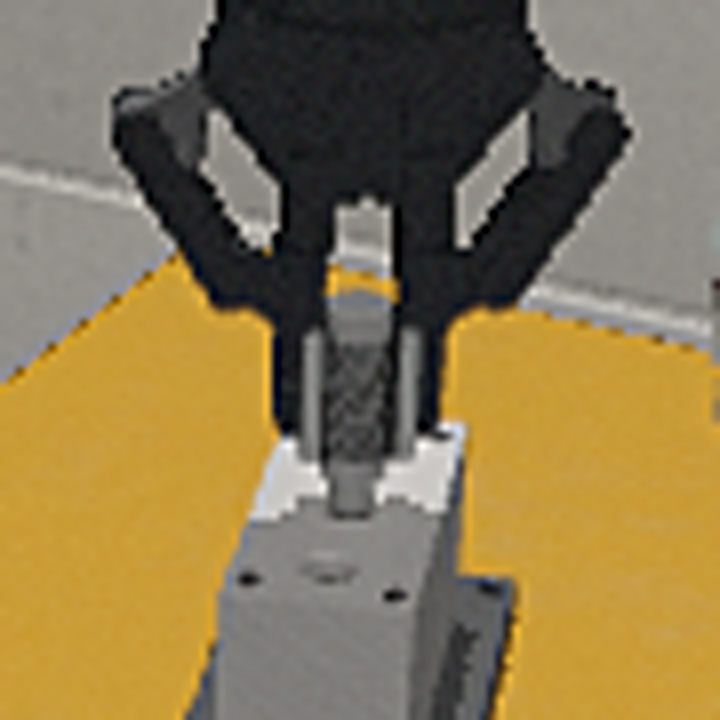

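The groove has reached the block's face at (350,512), so the middle bore is the finished one. I'm going on to the floor.

```bash
(python3 -m pendant '[[0,0,0,0,0.5,0,-1]]')| grep -v -e orien -e open
```

```text
t: 17.3
eef_pos: [0.5635, -0.0986, 0.0897]
wrist_force: [-4.7, 0.9, 14.8]
```

```bash
(python3 -m pendant '[[0,0,0,0,0.5,0,-1]]')| grep -v -e orien -e open
```

```text
t: 17.4
eef_pos: [0.5636, -0.0986, 0.0897]
wrist_force: [-4.4, 0.5, 16.2]
```

```bash
(python3 -m pendant '[[0,0,0,0,0.5,0,-1]]')| grep -v -e orien -e open
```

```text
t: 17.5
eef_pos: [0.5635, -0.0986, 0.0897]
wrist_force: [-5.9, 1.9, 14.5]
```

It bottomed firmly at z 0.0897 (15 N), 15.5 mm deeper than A. I'm releasing.

```bash
(python3 -m pendant '[[0,0,0,0,0,0,0],[0,0,0,0,0,0,0],[0,0,0,0,0,0,0],[0,0,0,0,0,0,0]]')
python3 -c "
from h import *
to()
i,d=ctrl.snapshot('side');crop(i,310,120,400,210,8,'pics/s12.png')"
```

```text
t: 17.9
eef_pos: [0.5635, -0.0988, 0.0894]
orientation: [-0.707, 0.707, 0.003, -0.001]
wrist_force: [-0.3, 0.9, -1.2]
opening: 0.502
t 17.9 pos [ 0.5635 -0.0988  0.0894] F [-0.3  0.9 -1.2] open 0.502
[[ 1.0e+00  1.8e-03 -5.9e-03]
 [ 6.0e-03 -8.0e-04  1.0e+00]
 [ 1.8e-03 -1.0e+00 -8.0e-04]]
level rotvec in tool: [ 0.0008 -0.      0.0018] yaw 0.3
```

View pics/s12.png

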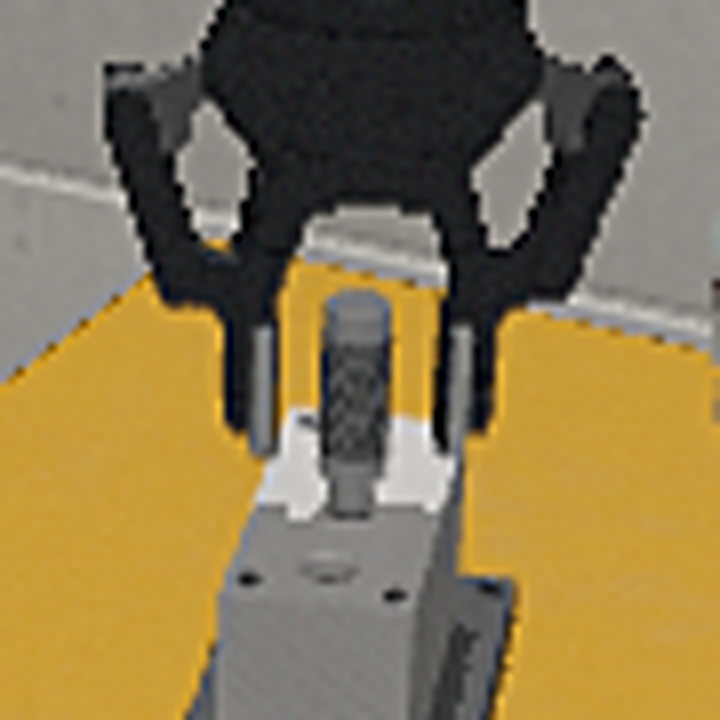

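The jaws are clear on both sides and the gauge stands upright. I'm retreating straight up, then aside for the final look.

```bash
python3 -m pendant '[[0,0,0,0,-8,0,0],[0,0,0,0,-15,0,0],[0,0,0,0,-15,0,0],[0,0,0,0,-15,0,0],[0,0,0,0,-15,0,0],[0,0,0,0,-20,0,0],[0,0,0,0,-20,0,0],[0,0,0,0,-20,0,0],[0,0,0,0,0,0,0],[0,0,0,0,0,0,0]]'; python3 -m pendant '[[0,0,0,0,0,-20,0],[0,0,0,0,0,-35,0],[0,0,0,0,0,-35,0],[0,0,0,0,0,-35,0],[0,0,0,0,0,-35,0],[0,0,0,0,0,-20,0],[0,0,0,0,0,0,0],[0,0,0,0,0,0,0],[0,0,0,0,0,0,0]]'
python3 -c "
from h import *
to()
i,d=ctrl.snapshot('side');a=cv2.resize(i[130:260,290:410],None,fx=5,fy=5,interpolation=2);cv2.imwrite('pics/s13.png',i);cv2.imwrite('pics/s13c.png',a[:600])
i,d=ctrl.snapshot('top');crop(i,240,150,460,280,3.6,'pics/t13.png');cv2.imwrite('pics/t13f.png',i)
for p in ([.5634,-.0976,.133],): print(proj('top',p),proj('side',p))
"
```

```text
t: 18.95
eef_pos: [0.5638, -0.0982, 0.2331]
orientation: [-0.707, 0.708, 0.005, 0.0]
wrist_force: [-0.7, 0.4, 0.2]
opening: 0.5
t: 19.85
eef_pos: [0.5632, -0.282, 0.2313]
orientation: [0.708, -0.707, -0.005, 0.003]
wrist_force: [1.0, -0.4, -0.1]
opening: 0.5
t 19.85 pos [ 0.5632 -0.282   0.2313] F [ 1.  -0.4 -0.1] open 0.5
[[ 0.9999  0.0038 -0.0111]
 [ 0.0111  0.0016  0.9999]
 [ 0.0038 -1.      0.0016]]
level rotvec in tool: [-0.0016  0.      0.0038] yaw 0.6
[285.92563    183.16385366] [353.95924593 157.39593817]
```

View pics/s13c.png

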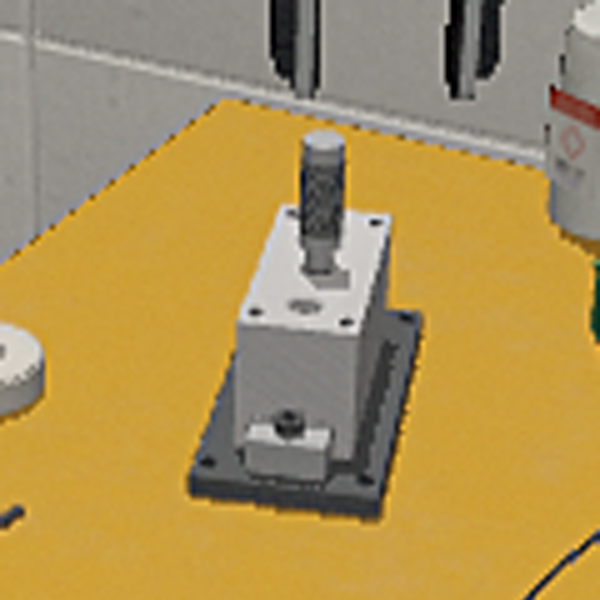

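View pics/t13.png

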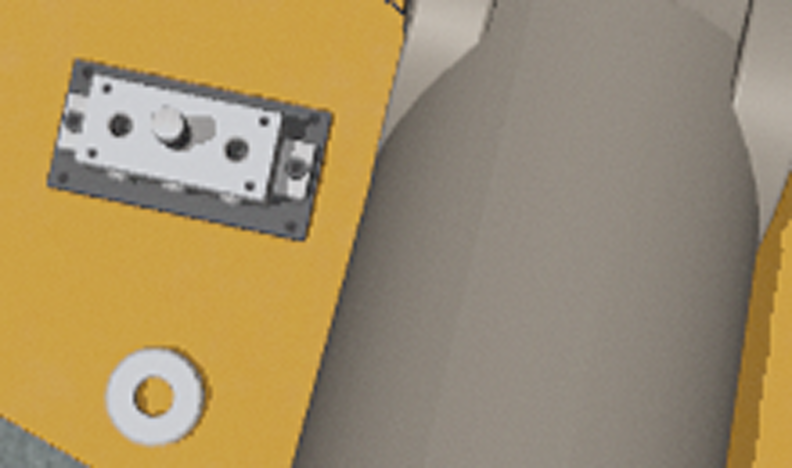

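```bash
python3 -c "
from h import *
i=cv2.imread('pics/s13.png');crop(i,260,220,380,330,5,'pics/s14.png')
_,d=ctrl.snapshot('top');print([dep('top',u,183,d[183,u]).round(4) for u in (284,285,286,287,288)])
print('before/after diff stand region',cv2.absdiff(i,cv2.imread('pics/side0.png'))[255:290,318:338].mean())
"
```

```text
[array([ 0.5641, -0.0936,  0.1308]), array([ 0.5637, -0.0959,  0.1335]), array([ 0.5641, -0.0974,  0.1298]), array([ 0.564 , -0.0994,  0.1305]), array([ 0.564 , -0.1013,  0.1303])]
before/after diff stand region 16.80857142857143
```

View pics/s14.png

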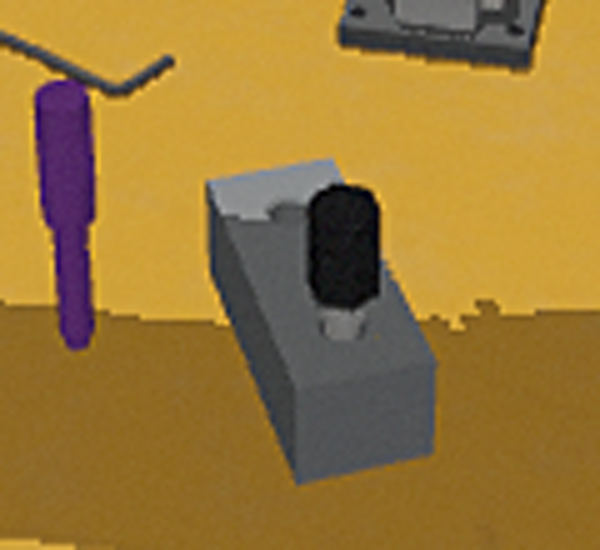

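Gauge top z is about 0.131, which means a depth of about 45 mm, in range. The black-handled gauge is in its place, and the purple piece is untouched. Handing in.

```bash
python3 -c "
from workcell import ctrl
print(ctrl.close_job())"
```

```text
the job is handed in; nothing more can be done
None
```

The middle bore (mouth_2) is the finished one. The depth gauge is standing in it on its floor, and I handed the job in at about 20 s of the 58 s allowed.

- **Outer bore nearest the stand:** the gauge bottomed about 15.5 mm higher than in the middle bore, with the groove well above the block's top face, so this bore is rough.
- **Middle bore:** the gauge bottomed at about 15 N, with the groove at the block's top face. The wiper held it after I let go.
- **Third bore:** not probed, because only one bore can be finished.
- **Last checks:** the gauge top is within a pixel of where it should be in the top view, so the gauge is upright. By depth reading its height is about 0.131 m, which means a bore of about 45 mm, at the edge of the 40–45 mm range and within the noise. The gripper was well clear, and the black-handled gauge looked in place in its hole of the stand.
- **Went over:** the wrist force peaked at about 28 N when the gauge bottomed in the rough bore. That is above the 25 N you asked for but below the 35 N limit, and I used smaller steps after that.
- **Cameras:** in x, the two views disagreed by about 3 mm. I corrected for this using the gripped gauge's position.
- **Inconclusive:** a before-and-after image difference at the stand came out non-zero (mean 17). I put that down to the arm's shadow.

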